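# Latch the spring-return light shutter open at the green notch

### The arm

A 6-joint arm with a two-finger parallel gripper is mounted at the origin on the work surface; the furniture and walls round the work are solid. World frame = base frame: x ahead of the robot, y to its left, z up, the work surface at z = 0. Lengths are in m, angles in rad, forces in N, time in s.
With the tool pointing down it reaches from about 0.375 to 0.9 m from the base axis. Payload 3.1 kg.
Tool frame: the origin (TCP) lies at the very end of the fingers, on their centre line; the grasp point (between the pads) lies 19 mm behind it; x points along the fingers, y is the direction in which the jaws open and shut, and the axes are right-handed (so a half turn about x gives the same grasp; the last joint's range is limited). The gripper opens to 87 mm and grips with 3 to 60 N. Pads are 19 mm wide; open, the fingers measure 117 mm over their backs; the gripper's body (75 mm by 190 mm) begins 51 mm behind the grasp point.
Start: joints at [-1.464, 0.527, 1.433, -0, 1.181, -0.178], TCP at [0.176, -0.6, 0.223] pointing down, gripper open.
Joint ranges: [-3.08, 3.08], [-0.75, 2.2], [0.22, 2.44], [-1.43, 4.57], [0, 2.65], [-2.85, 2.85]. Speed limits (rad/s): [2.79, 2.79, 3.14, 3.14, 3.14, 3.14].

### API

Orientations are given as a unit quaternion [x, y, z, w].
In Python, from rig import robot gives the robot as it stands.
- The arm moves only by the tool carry_out, never from a script. Its argument "commands" is a list that holds one entry, the list of rows, each a list of 5 numbers: the opening, from 0 (shut) to 1 (fully open), then the shift along the tool's x, y, z in mm, then the turn about the tool's x in degrees. In form: [[[hand, x, y, z, twist], ...]]. A call has 1 to 8 rows; each row shifts and turns the pose as measured when the row begins, along the tool's axes as they then stand; what a row does not reach is not made up. A row lasts 1/12 s, in which the tool goes at most 41.7 mm and 7.16 degrees, less where a joint would pass 70% of its speed; a pose out of reach is approached as far as the arm can. A call with a gripper value outside its range is refused whole. The fingers move at their own pace and stop on an object; "force" is the grip in N (left out, the last holds). Time passes only in rows, so rows that do not move let the fingers close. It gives the time, the measured TCP pose, the force and the opening at its end, in the units of the state.
- robot.get_obs(): the state, without advancing time (a new reading comes with each control period).
- robot.camera(name): name is "side" or "top"; returns the picture (400x640x3 uint8, red, green, blue); there is no depth.
- robot.camera_model(name): a dict with "fx", "fy", "cx", "cy" (pixels), "k1" (the pictures are not rectified: a ray, as slopes to the right and down, at radius r is drawn at 1 + k1 r^2 times it, then the intrinsics apply), "R" (3x3) and "t" (3): a world point X has camera coordinates R X + t. Camera axes: x right, y down, z forward; pixel columns grow to the right and rows downward; lengths in m; the calibration is good to about 2 mm. A picture is of the moment at which its call begins. camera_model takes no time and is no camera call.
- robot.hand_in(): hands the job in, once; it reports no verdict.
The state is a dict: "time": time; "q": joint angles; "joint_velocities": joint speeds; "joint_torque": joint torques, N m; "position": TCP position; "tool_rot": TCP orientation; "ft_force": force on the tool from outside, world axes, zero at the start; "moment": the same for the moment, N m; "grip_width": finger opening in m.
Only numpy, scipy, OpenCV 4.12 (cv2) and the standard library are available. Lean on these libraries where they do the work, as an engineer would, in place of code of your own. Each camera call takes 0.05 s, during which the arm holds its last target. There are 200 camera calls.

### The job

Open the spring-return light shutter to the setting marked with the green disc: take the red handle, lift the lever clear of the teeth, swing it round against its spring and lower it fully into the notch in front of the green disc. Keep hold of the handle until the lever is all the way down in that notch, then let go so that the notch holds it; leave the slide box, the bottle and the dish beside it where they stand.

Things in the scene. Friction and masses are not known exactly. Their poses are not given: they have to be found in the camera images.
- shutter_base: grey base plate of the shutter, fixed to the bench, 12 mm thick, 200 mm wide, from 165 mm in front (-x) of its origin to 90 mm behind. Origin: on the lever's upright pivot axis (its z), at bench level. The pivot post is 82 mm high; behind it (+x) stand a black tube and a curved blade, 74 mm high, that turns with the lever.
- quadrant (a point): middle tooth gap of the notched aluminium quadrant fixed on the base, at tooth-top height (60 mm above the bench), 105 mm from the pivot axis. The quadrant is an arc about the pivot, 97 to 113 mm in radius. Four teeth, 10 mm thick along the arc; between them, in the order of winding, three notches 0.32 rad apart, each 24 mm wide, upright-sided, open at the top.
- shutter (a joint): turn of the lever about the pivot, rad. 0 = closed, at rest, on the robot's left; grows anticlockwise from above (handle goes right). A torsion spring drives it back to 0: 0.33 N m, plus 0.55 N m per rad (2 to 6 N at the handle). With the lever down a tooth bars it at 0 too. It latches at about 0.32, 0.64, 0.96, with 0.13 rad of free play beyond each. Stop at 1.2.
- lift (a joint): tilt of the lever about a level axis through the post 52 mm above the bench, rad. 0 = level, fully down; positive = handle end raised, stop at 0.35. A light spring and its weight press it down (about 2 to 3 N at the handle). The bar clears the teeth from 0.14 rad on (handle raised 22 mm); 0.2 rad (31 mm) leaves 7 mm of clearance.
- handle: red upright cylindrical handle, 24 mm diameter, 56 mm high, rigid on the end of the lever (steel bar, 10 mm diameter, axis 52 mm above the bench when down). Origin at its centre, 155 mm from the pivot axis, 88 mm above the bench when down, 36 mm above the bar's axis. Its own -x points outward along the lever, z up.
- pointer (a point): point on the axis of the lever bar, 135 mm from the pivot axis, which stands over a disc when the lever lies in the middle of that disc's notch.
- disc_green: green disc, 20 mm diameter, 4 mm thick, fixed on the base plate 135 mm from the pivot axis, just outside the middle of the notch that it marks (same direction from the pivot). Origin at the centre of its underside, 12 mm above the bench. The discs change places from start to start.
- disc_yellow: yellow disc, as the green one, marking another notch.
- disc_blue: blue disc, as the green one, marking another notch.
- slide_box: blue slide box, 106 x 190 x 38 mm, loose, standing to the right of the base; to be left alone. Origin at the centre of its underside.
- oil_bottle: small clear bottle with black cap, 34 mm diameter, 61 mm high, loose, to the left of the base; to be left alone. Origin at the centre of its underside.
- petri_dish: clear lidded dish, 62 mm diameter, 15 mm high, loose, to the left of the base; to be left alone. Origin at the centre of its underside.

How it is judged:
On the way:
1. the lever, still held by the handle, is fully down in the notch of the green disc (horizontal distance between pointer and disc_green below 0.016 m and value of joint lift below 0.05 rad and contact force between the fingers and handle above 0.5 N), for 0.2 s.
At the end, for the whole second after the job is handed in: the lever rests let go and still (under 0.05 rad/s) in the notch of the green disc: pointer within 16 mm of the disc's centre seen from above, lift below 0.05 rad (horizontal distance between pointer and disc_green below 0.016 m and value of joint lift below 0.05 rad and velocity of joint shutter between -0.05 and 0.05 rad/s); the robot touches nothing.
It fails at once if the slide box is moved by more than 20 mm (distance of slide_box from where it was at the start of the episode above 0.02 m).
It fails at once if the oil bottle is moved by more than 20 mm (distance of oil_bottle from where it was at the start of the episode above 0.02 m).
It fails at once if the petri dish is moved by more than 20 mm (distance of petri_dish from where it was at the start of the episode above 0.02 m).
It also fails if it takes over 37 s, if anything falls off the work surface, if the arm or the gripper's body presses on something with over 40 N, if the wrist force passes 120 N, or if a joint passes its speed limit or range.

## Working session

There is one attempt and no reset: what is moved stays moved. The work goes in short steps, Python scripts to look and compute and a tool call to move; the robot and the scene stay as the last step left them, time stands still between calls to the robot, and variables do not carry over. Pictures are saved under pics/ and viewed, on a budget of 10 in all, crops included, one or two more only if the job needs it, and the job is handed in when it is done.

Besides the shell and the picture viewer there is one more tool, called in YAML: its name, and indented under it one key for each argument. carry_out: Moves the arm, as the interface text tells. Its arguments: {"type":"object","properties":{"commands":{"type":"array"},"force":{"type":"number"}},"required":["commands"]}

```bash
ls; mkdir -p pics; python3 - <<'E'
from rig import robot
import cv2,json,numpy as np
for n in("top","side"):
    im=robot.camera(n); cv2.imwrite(f"pics/{n}0.png",im[:,:,::-1]); np.save(f"pics/{n}0.npy",im)
    m=robot.camera_model(n); print(n,{k:np.round(v,4).tolist() for k,v in m.items()})
print(robot.get_obs())
E
```

```text
pics
top {'fx': 515.7295, 'fy': 515.7295, 'cx': 320.5468, 'cy': 204.7749, 'k1': -0.0367, 'R': [[-0.0191, -0.9998, 0.0097], [-0.9986, 0.0186, -0.0492], [0.049, -0.0107, -0.9987]], 't': [-0.036, 0.5532, 0.9723]}
side {'fx': 483.3162, 'fy': 483.3162, 'cx': 317.8887, 'cy': 191.6707, 'k1': -0.1472, 'R': [[0.9816, -0.191, 0.0039], [-0.1031, -0.5469, -0.8308], [0.1608, 0.8151, -0.5566]], 't': [-0.547, 0.1195, 1.0964]}
{'time': 0.1, 'q': array([-1.46352721e+00,  5.28376041e-01,  1.43379567e+00,  1.27894641e-05,
        1.18142047e+00, -1.78503979e-01]), 'joint_velocities': array([ 0.00010088, -0.00298775, -0.00310502,  0.00071556, -0.00098182,
        0.00188384]), 'joint_torque': array([-8.11877853e-04, -4.40988278e+01, -1.77149820e+01,  6.35174126e-02,
        5.33663901e-02, -3.20375909e-05]), 'position': array([ 0.17614281, -0.5989599 ,  0.22166092]), 'tool_rot': array([ 0.69992996,  0.10139719, -0.69987125,  0.0999845 ]), 'ft_force': array([ 0.14344047,  0.50366979, -0.143787  ]), 'moment': array([0.0337007 , 0.01066142, 0.0233487 ]), 'grip_width': 0.08688272195564344}
```

View pics/top0.png

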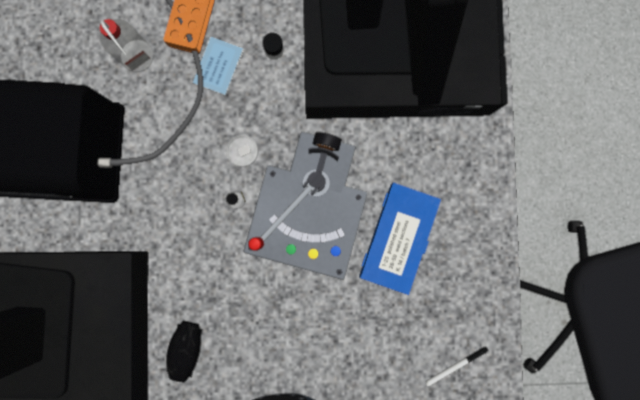

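View pics/side0.png

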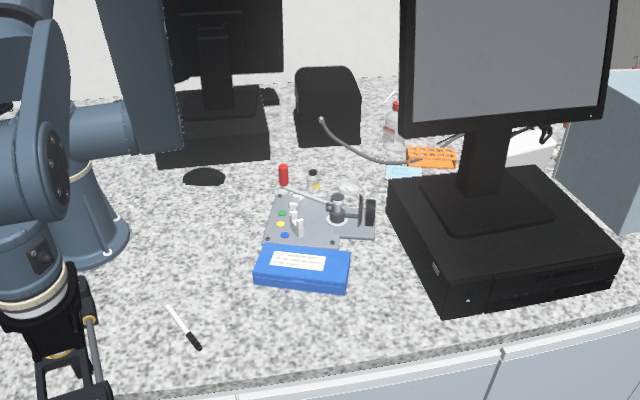

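The top view shows the red handle at (256,243), green disc (291,249), yellow (313,254), blue (336,251) and pivot (317,181). Green is therefore the first notch, and the path is clear in the side view.

```bash
cat > h.py <<'E'
from rig import robot
import cv2,numpy as np
from scipy.spatial.transform import Rotation as Ro
RNG={'red':[((0,150,90),(6,255,255)),((174,150,90),(180,255,255))],'green':[((50,110,60),(85,255,255))],
 'yellow':[((22,130,100),(35,255,255))],'blue':[((100,130,60),(125,255,255))]}
def blobs(im,c,mn=25):
    h=cv2.cvtColor(im,cv2.COLOR_RGB2HSV); m=sum(cv2.inRange(h,np.array(a),np.array(b)) for a,b in RNG[c])
    n,_,s,ce=cv2.connectedComponentsWithStats(m)
    return [(ce[i].round(2),int(s[i,4])) for i in range(1,n) if s[i,4]>=mn]
def ray(n,uv):
    m=robot.camera_model(n); K=np.array([[m['fx'],0,m['cx']],[0,m['fy'],m['cy']],[0,0,1]])
    p=cv2.undistortPoints(np.array([[uv]],float),K,np.array([m['k1'],0,0,0]))[0,0]
    R=np.array(m['R']);t=np.array(m['t']); return -R.T@t, R.T@np.array([*p,1])
def plane(n,uv,z):
    o,d=ray(n,uv); return o+d*(z-o[2])/d[2]
def tri(u1,u2):
    o1,d1=ray('top',u1);o2,d2=ray('side',u2)
    s=np.linalg.lstsq(np.c_[d1,-d2],o2-o1,rcond=None)[0]
    a,b=o1+s[0]*d1,o2+s[1]*d2; return (a+b)/2,np.linalg.norm(a-b)
def tool():
    o=robot.get_obs(); return np.array(o['position']),Ro.from_quat(o['tool_rot']).as_matrix()
E
python3 - <<'E'
from h import *
T=np.load('pics/top0.npy');S=np.load('pics/side0.npy')
for c in RNG:
    bt,bs=blobs(T,c),blobs(S,c); print(c,bt,bs)
    for p,a in bt:
        print('  top plane',plane('top',p,.116 if c=='red' else .016).round(4))
    for p,a in bs:
        print('  side plane',plane('side',p,.088 if c=='red' else .016).round(4))
print('pivot',plane('top',(317,181),.082).round(4), 'triu', tri(blobs(T,'green')[0][0],blobs(S,'green')[0][0]))
print(tool())
E
```

```text
red [(array([112.08,  26.08]), 92), (array([255.28, 243.44]), 140)] [(array([283.6 , 173.16]), 103)]
  top plane [0.8682 0.3146 0.116 ]
  top plane [0.4834 0.0673 0.116 ]
  side plane [0.4858 0.0765 0.088 ]
green [(array([290.55, 248.85]), 71)] []
  top plane [0.4696 0.0122 0.016 ]
yellow [(array([312.79, 253.41]), 76)] []
  top plane [ 0.4601 -0.0299  0.016 ]
blue [(array([399.85, 235.98]), 3711), (array([335.29, 250.71]), 77)] [(array([284.21, 234.58]), 33), (array([303.45, 270.33]), 3082)]
  top plane [ 0.4899 -0.1964  0.016 ]
  top plane [ 0.4644 -0.0727  0.016 ]
  side plane [ 0.4646 -0.0728  0.016 ]
  side plane [ 0.488 -0.198  0.016]Traceback (most recent call last):
  File "<stdin>", line 9, in <module>
IndexError: list index out of range
```

```bash
python3 - <<'E'
from h import *
from scipy.optimize import least_squares
G,Y,B=np.array([[.4696,.0122],[.4601,-.0299],[.4644,-.0727]])
# pivot & direction of the middle notch: discs at phi-.32, phi, phi+.32 radius .135 (anticlockwise = toward -y here)
f=lambda v:np.concatenate([v[:2]+.135*np.array([np.cos(v[2]+k*.32),np.sin(v[2]+k*.32)])-D for k,D in zip((-1,0,1),(G,Y,B))])
r=least_squares(f,[.59,-.04,np.pi]); print(r.x,r.fun.round(4))
P=r.x[:2];ph=r.x[2]
print('pivot top view',plane('top',(317,181),.082).round(4))
T=np.load('pics/top0.npy');S=np.load('pics/side0.npy')
u=blobs(T,'red')[1][0];w=blobs(S,'red')[0][0]
print('tri',tri(u,w)); 
for z in(.095,.105,.116):
    h=plane('top',u,z)[:2];d=h-P;print(z,h,np.hypot(*d),np.arctan2(d[1],d[0])%6.28-(ph-.64))
for k in(0,.32): print('handle model',k,P+.155*np.array([np.cos(ph-.64+k),np.sin(ph-.64+k)]),ph-.64+k)
print(tool())
E
```

```text
[ 0.59488795 -0.03809527  3.08051151] [-0.     -0.0001  0.      0.     -0.      0.    ]
pivot top view [ 0.5917 -0.0401  0.082 ]
tri (array([0.48398285, 0.06997146, 0.09213986]), np.float64(0.0022232177953535647))
0.095 [0.48294825 0.06979196] 0.1554675155541064 -0.06588427473105618
0.105 [0.48318263 0.06862272] 0.1544888591145088 -0.06148762825945164
0.116 [0.48344044 0.06733656] 0.1534158324235925 -0.056586635644580774
handle model 0 [0.47644544 0.06188659] 2.440511509733539
handle model 0.32 [0.45100717 0.019553  ] 2.7605115097335386
(array([ 0.17614281, -0.5989599 ,  0.22166092]), array([[-2.02312495e-04,  2.81894410e-01, -9.59445413e-01],
       [ 1.98930287e-03, -9.59443421e-01, -2.81894245e-01],
       [-9.99998001e-01, -1.96565824e-03, -3.66665969e-04]]))
```

```bash
cat >> h.py <<'E'
def plan(target,twist,hand,n):
    "n rows to a world target and total twist (deg about tool x), printed in tool axes"
    p,R=tool(); d=(np.array(target)-p)*1000/n
    for i in range(n):
        Ri=R@Ro.from_euler('x',twist/n*i,degrees=True).as_matrix()
        print([hand,*(Ri.T@d).round(1).tolist(),round(twist/n,2)],end=',')
    print()
def yaw(): R=tool()[1]; return np.degrees(np.arctan2(R[1,1],R[0,1]))
E
python3 -c "
from h import *
print(yaw()); plan([.4832,.069,.19],-120,1,20)"
```

```text
-73.62666584230867
[1, 1.6, -27.7, -24.1, -6.0],[1, 1.6, -25.0, -26.9, -6.0],[1, 1.6, -22.1, -29.4, -6.0],[1, 1.6, -18.9, -31.5, -6.0],[1, 1.6, -15.5, -33.3, -6.0],[1, 1.6, -11.9, -34.8, -6.0],[1, 1.6, -8.2, -35.8, -6.0],[1, 1.6, -4.4, -36.5, -6.0],[1, 1.6, -0.6, -36.8, -6.0],[1, 1.6, 3.2, -36.6, -6.0],[1, 1.6, 7.1, -36.1, -6.0],[1, 1.6, 10.8, -35.1, -6.0],[1, 1.6, 14.4, -33.8, -6.0],[1, 1.6, 17.9, -32.1, -6.0],[1, 1.6, 21.1, -30.1, -6.0],[1, 1.6, 24.1, -27.7, -6.0],[1, 1.6, 26.9, -25.0, -6.0],[1, 1.6, 29.4, -22.1, -6.0],[1, 1.6, 31.5, -18.9, -6.0],[1, 1.6, 33.3, -15.5, -6.0],
```

carry_out:
  commands:
    - [[1,1,-28,-24,-6],[1,1,-25,-27,-6],[1,1,-22,-29,-6],[1,1,-19,-31,-6],[1,1,-15,-33,-6],[1,1,-12,-35,-6],[1,1,-8,-36,-6],[1,1,-4,-36,-6]]
  force: 25

```text
time: 0.77
position: [0.295, -0.3285, 0.209]
tool_rot: [-0.593, -0.384, 0.594, -0.385]
ft_force: [0.7, 1.1, 0.8]
grip_width: 0.087
```

```bash
python3 -c "
from h import *
print(yaw(),tool()[0]); plan([.4832,.069,.18],(yaw()-46.2),1,14)"
```

```text
-24.114887690508713 [ 0.2950159  -0.32852509  0.20895156]
[1, 2.0, 0.7, -31.4, np.float64(-5.02)],[1, 2.0, 3.4, -31.2, np.float64(-5.02)],[1, 2.0, 6.1, -30.8, np.float64(-5.02)],[1, 2.0, 8.8, -30.2, np.float64(-5.02)],[1, 2.0, 11.4, -29.3, np.float64(-5.02)],[1, 2.0, 13.9, -28.2, np.float64(-5.02)],[1, 2.0, 16.3, -26.8, np.float64(-5.02)],[1, 2.0, 18.6, -25.3, np.float64(-5.02)],[1, 2.0, 20.8, -23.6, np.float64(-5.02)],[1, 2.0, 22.8, -21.7, np.float64(-5.02)],[1, 2.0, 24.6, -19.6, np.float64(-5.02)],[1, 2.0, 26.2, -17.4, np.float64(-5.02)],[1, 2.0, 27.6, -15.0, np.float64(-5.02)],[1, 2.0, 28.8, -12.5, np.float64(-5.02)],
```

carry_out:
  commands:
    - [[1,2,1,-31,-5],[1,2,3,-31,-5],[1,2,6,-31,-5],[1,2,9,-30,-5],[1,2,11,-29,-5],[1,2,14,-28,-5],[1,2,16,-27,-5],[1,2,19,-25,-5]]

```text
time: 1.43
position: [0.4001, -0.0861, 0.1914]
tool_rot: [0.416, 0.573, -0.416, 0.57]
ft_force: [0.3, -0.0, 0.8]
grip_width: 0.0871
```

```bash
python3 -c "
from h import *
print(yaw(),tool()[0]); plan([.4832,.069,.18],(yaw()-46.2),1,7)"
```

```text
17.87246690563519 [ 0.40007046 -0.08611669  0.19140587]
[1, 1.6, 18.1, -17.4, np.float64(-4.05)],[1, 1.6, 19.3, -16.1, np.float64(-4.05)],[1, 1.6, 20.4, -14.7, np.float64(-4.05)],[1, 1.6, 21.4, -13.2, np.float64(-4.05)],[1, 1.6, 22.3, -11.7, np.float64(-4.05)],[1, 1.6, 23.0, -10.1, np.float64(-4.05)],[1, 1.6, 23.7, -8.5, np.float64(-4.05)],
```

carry_out:
  commands:
    - [[1,2,18,-17,-4],[1,2,19,-16,-4],[1,2,20,-15,-4],[1,2,21,-13,-4],[1,1,22,-12,-4],[1,1,23,-10,-4],[1,1,24,-9,-4],[1,0,0,0,0]]

```text
time: 2.1
position: [0.4827, 0.0841, 0.1781]
tool_rot: [0.255, 0.662, -0.253, 0.658]
ft_force: [-0.5, -0.1, -0.2]
grip_width: 0.0873
```

```bash
python3 -c "
from h import *
print(yaw(),tool()[0]); plan([.4832,.069,.18],(yaw()-46.2),1,2)
im=robot.camera('side');cv2.imwrite('pics/s1.png',cv2.resize(im[80:280,180:440,::-1],None,fx=3,fy=3))
print(blobs(im,'red'),blobs(robot.camera('top'),'red'))"
```

```text
47.89610203662207 [0.48272225 0.08405872 0.17814573]
[1, -1.0, -5.4, 5.2, np.float64(0.85)],[1, -1.0, -5.3, 5.3, np.float64(0.85)],
[(array([283.54, 173.35]), 112)] [(array([112.24,  26.17]), 95)]
```

View pics/s1.png

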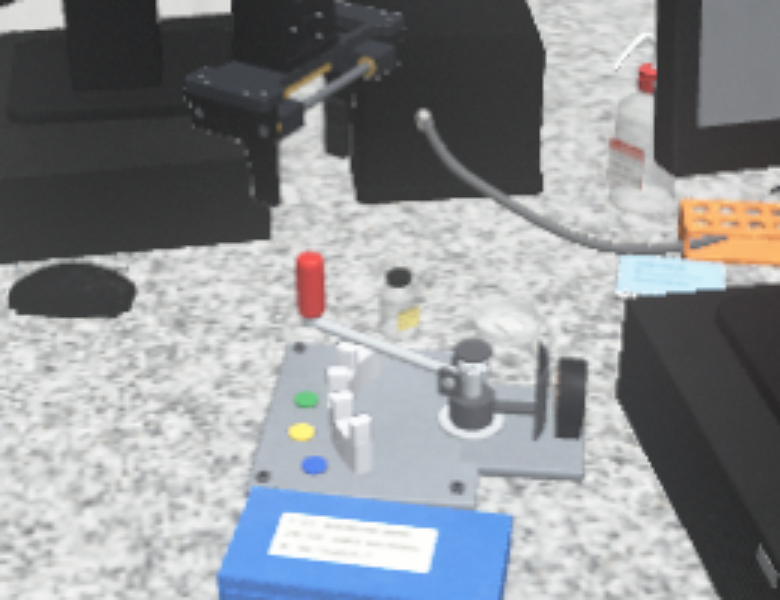

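The gripper hovers above the handle (handle at (310,285) in the crop), with the bottle and quadrant clear of it. Next I centre it and descend.

carry_out:
  commands:
    - [[1,0,-6,5,1],[1,0,-5,5,1],[1,25,0,0,0],[1,0,0,0,0]]

```text
time: 2.53
position: [0.4785, 0.0619, 0.1528]
tool_rot: [0.269, 0.657, -0.271, 0.65]
ft_force: [-1.1, -0.3, 0.0]
grip_width: 0.087
```

```bash
python3 -c "
from h import *
print(yaw(),tool()[0]); plan([.4832,.069,.07],(yaw()-46.2),1,4)"
```

```text
45.14109867857158 [0.4784705  0.0618606  0.15280287]
[1, 20.7, 2.2, -0.3, np.float64(-0.26)],[1, 20.7, 2.2, -0.3, np.float64(-0.26)],[1, 20.7, 2.2, -0.2, np.float64(-0.26)],[1, 20.7, 2.2, -0.2, np.float64(-0.26)],
```

carry_out:
  commands:
    - [[1,15,3,0,0],[1,20,3,0,0],[1,20,2,0,-1],[1,20,0,0,0],[1,5,0,0,0],[1,0,0,0,0]]

```text
time: 3.03
position: [0.4852, 0.0588, 0.0746]
tool_rot: [0.269, 0.655, -0.27, 0.652]
ft_force: [-1.1, 0.2, -0.7]
grip_width: 0.0869
```

```bash
python3 -c "
from h import *
print(yaw(),tool()[0]); plan([.4832,.069,.07],(yaw()-46.2),1,1)
print(robot.get_obs()['ft_force'])
im=robot.camera('side');cv2.imwrite('pics/s2.png',cv2.resize(im[80:280,180:440,::-1],None,fx=3,fy=3))"
```

```text
45.195662115950974 [0.48520793 0.0588102  0.07460263]
[1, 4.6, 5.8, -8.6, np.float64(-1.0)],
[-1.13739666  0.23063659 -0.69018928]
```

View pics/s2.png

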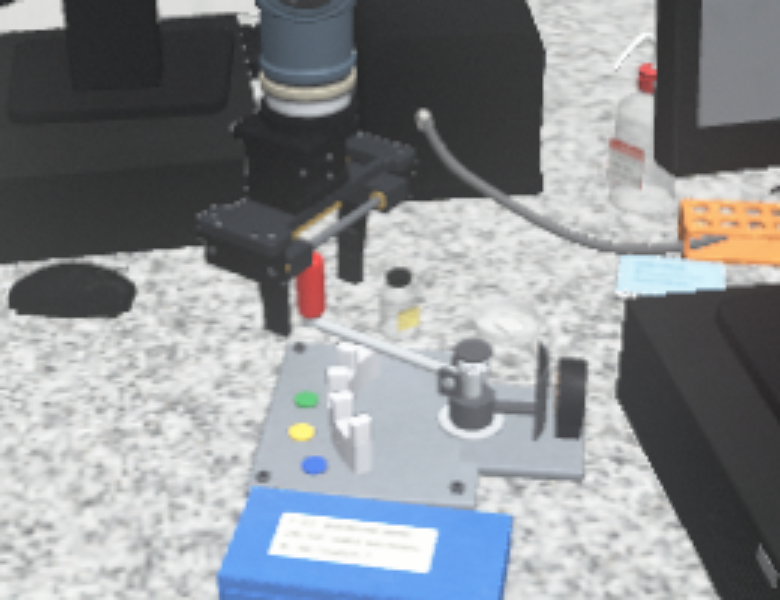

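The fingers straddle the handle (crop (310,285)). The TCP sits about 10 mm off in the horizontal plane, so I correct that and close.

carry_out:
  commands:
    - [[1,2,3,-5,-1],[1,2,3,-4,0],[1,0,0,0,0]]

```text
time: 3.33
position: [0.4846, 0.0689, 0.0738]
tool_rot: [0.264, 0.656, -0.265, 0.656]
ft_force: [-0.7, 0.5, -0.8]
grip_width: 0.0868
```

```bash
python3 -c "
from h import *
print(yaw(),tool()[0]); plan([.4832,.069,.07],(yaw()-46.2),1,1)"
```

```text
46.12964272239149 [0.48462988 0.06887568 0.07379128]
[1, 3.8, -0.9, -1.1, np.float64(-0.07)],
```

carry_out:
  commands:
    - [[0.3,3,0,-1,0],[0.0,1,0,0,0],[0,0,0,0,0],[0,0,0,0,0],[0,0,0,0,0],[0,0,0,0,0],[0,0,0,0,0],[0,0,0,0,0]]
  force: 25

```text
time: 4.0
position: [0.485, 0.0706, 0.0716]
tool_rot: [0.263, 0.655, -0.263, 0.658]
ft_force: [-0.2, 0.3, -0.3]
grip_width: 0.0415
```

```bash
python3 -c "
from h import *
print(yaw(),tool()[0]);print(tool()[1].round(3),robot.get_obs()['grip_width'])"
```

```text
46.25995062668667 [0.48502543 0.07062638 0.07164482]
[[ 0.004  0.691  0.722]
 [-0.002  0.722 -0.691]
 [-1.     0.002  0.004]] 0.041521661647083395
```

carry_out:
  commands:
    - [[0,0,0,0,0],[0,0,0,0,0],[0,0,0,0,0],[0,0,0,0,0],[0,0,0,0,0],[0,0,0,0,0]]

```text
time: 4.5
position: [0.484, 0.0696, 0.0715]
tool_rot: [0.262, 0.655, -0.264, 0.657]
ft_force: [-0.8, -1.3, 1.2]
grip_width: 0.0235
```

```bash
python3 -c "
from h import *
print(yaw(),tool()[0]); P=np.array([.5949,-.0381]);d=tool()[0][:2]-P; print(np.hypot(*d),np.arctan2(d[1],d[0]))"
```

```text
46.3528095661844 [0.4840179  0.06961794 0.07145005]
0.15458976282740344 2.370668114632678
```

carry_out:
  commands:
    - [[0,-8,0,2,0],[0,-8,0,3,0],[0,-8,0,3,0],[0,-8,0,3,0],[0,-3,0,1,0],[0,0,0,0,0]]

```text
time: 5.0
position: [0.4928, 0.0611, 0.1084]
tool_rot: [0.263, 0.656, -0.264, 0.656]
ft_force: [0.9, -0.3, -5.1]
grip_width: 0.0233
```

```bash
cat >> h.py <<'E'
PIV=np.array([.5949,-.0381])
def polar():
    p=tool()[0]; d=p[:2]-PIV; o=robot.get_obs()
    print('r %.4f turn %.3f z %.4f yaw %.1f'%(np.hypot(*d),np.arctan2(d[1],d[0])%6.28319-2.371,p[2],yaw()),o['ft_force'].round(1),o['grip_width'],o['time'])
def swing(turn,r,z,n):
    a=2.371+turn; plan([*(PIV+r*np.array([np.cos(a),np.sin(a)])),z],yaw()-(45.84+np.degrees(turn)),0,n)
E
python3 -c "
from h import *
polar(); swing(.385,.143,.1045,6)
im=robot.camera('side');cv2.imwrite('pics/s3.png',cv2.resize(im[80:280,180:440,::-1],None,fx=3,fy=3))"
```

```text
r 0.1424 turn 0.000 z 0.1084 yaw 46.2 [ 0.9 -0.3 -5.1] 0.023347728891939944 5.0
[0, 0.7, -9.0, 1.6, np.float64(-3.61)],[0, 0.7, -9.0, 1.0, np.float64(-3.61)],[0, 0.7, -9.1, 0.4, np.float64(-3.61)],[0, 0.7, -9.1, -0.1, np.float64(-3.61)],[0, 0.7, -9.1, -0.7, np.float64(-3.61)],[0, 0.7, -9.0, -1.3, np.float64(-3.61)],
```

View pics/s3.png

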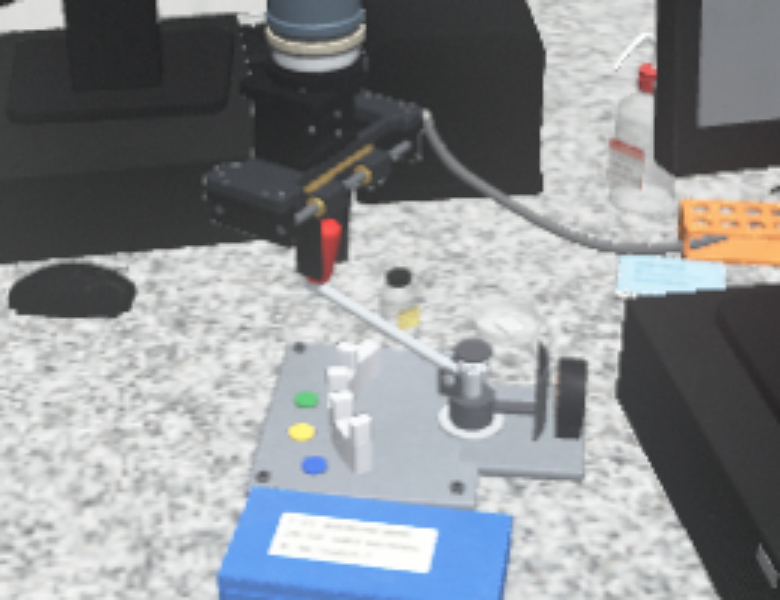

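The lever is lifted well clear of the teeth (handle at (328,250) in the crop, tilted in the jaws). Next I swing it.

carry_out:
  commands:
    - [[0,0,-9,2,-3.6],[0,0,-9,1,-3.6],[0,0,-9,1,-3.6],[0,0,-9,0,-3.6],[0,0,-9,-1,-3.6],[0,0,-9,-1,-3.6],[0,0,0,0,0]]

```text
time: 5.63
position: [0.464, 0.0188, 0.1074]
tool_rot: [0.137, 0.693, -0.131, 0.695]
ft_force: [0.9, 2.6, -4.0]
grip_width: 0.0232
```

```bash
python3 -c "
from h import *
polar(); swing(.3895,.144,.105,1)"
```

```text
r 0.1427 turn 0.360 z 0.1074 yaw 68.2 [ 0.9  2.6 -4. ] 0.023160825021679834 5.6333
[0, 2.4, -4.2, -1.4, np.float64(0.03)],
```

carry_out:
  commands:
    - [[0,0,-4,0,0],[0,2,-1,-1,0],[0,3,0,-1,0],[0,0,0,0,0]]

```text
time: 5.97
position: [0.4612, 0.0178, 0.1024]
tool_rot: [0.139, 0.693, -0.13, 0.696]
ft_force: [1.9, 4.2, -2.3]
grip_width: 0.0232
```

```bash
python3 -c "
from h import *
polar(); swing(.3895,.1546,.0715,4)
im=robot.camera('top');cv2.imwrite('pics/t4.png',cv2.resize(im[150:300,220:380,::-1],None,fx=4,fy=4))"
```

```text
r 0.1449 turn 0.375 z 0.1024 yaw 68.0 [ 1.9  4.2 -2.3] 0.023179549334996177 5.9667
[0, 7.7, -0.6, -2.4, np.float64(-0.04)],[0, 7.7, -0.6, -2.4, np.float64(-0.04)],[0, 7.7, -0.6, -2.4, np.float64(-0.04)],[0, 7.7, -0.6, -2.4, np.float64(-0.04)],
```

View pics/t4.png

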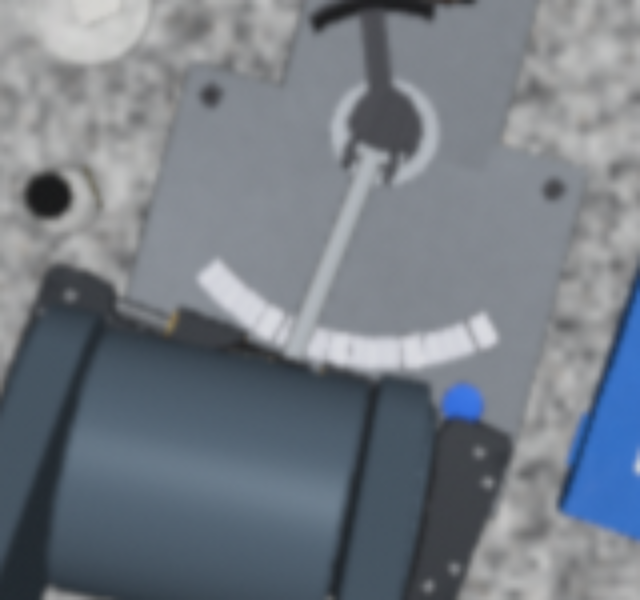

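The bar, at about (305,335) in the crop, lines up with the first gap. Next I lower it, adding a small bias against the spring.

carry_out:
  commands:
    - [[0,7,-2,-2,0],[0,7,-1,-2,0],[0,0,-1,0,0]]

```text
time: 6.27
position: [0.4558, 0.0182, 0.0886]
tool_rot: [0.14, 0.692, -0.13, 0.696]
ft_force: [2.4, 3.7, -0.4]
grip_width: 0.0232
```

```bash
python3 -c "
from h import *
polar(); swing(.3895,.1546,.0715,2)"
```

```text
r 0.1501 turn 0.386 z 0.0886 yaw 68.0 [ 2.4  3.7 -0.4] 0.023236500263247077 6.2667
[0, 8.5, -0.4, -2.3, np.float64(-0.07)],[0, 8.5, -0.4, -2.3, np.float64(-0.07)],
```

carry_out:
  commands:
    - [[0,8,-1,-2,0],[0,8,-1,-2,0],[0,1,-0.5,0,0],[0,0,0,0,0]]

```text
time: 6.6
position: [0.4511, 0.0186, 0.0715]
tool_rot: [0.14, 0.692, -0.13, 0.696]
ft_force: [-0.5, 5.0, 5.2]
grip_width: 0.0231
```

```bash
python3 -c "
from h import *
polar(); swing(.3895,.1546,.0705,1)
im=robot.camera('side');cv2.imwrite('pics/s5.png',cv2.resize(im[80:280,180:440,::-1],None,fx=3,fy=3))"
```

```text
r 0.1546 turn 0.395 z 0.0715 yaw 68.0 [-0.5  5.   5.2] 0.02308305021744525 6.6
[0, 1.0, 0.9, -0.0, np.float64(-0.14)],
```

View pics/s5.png

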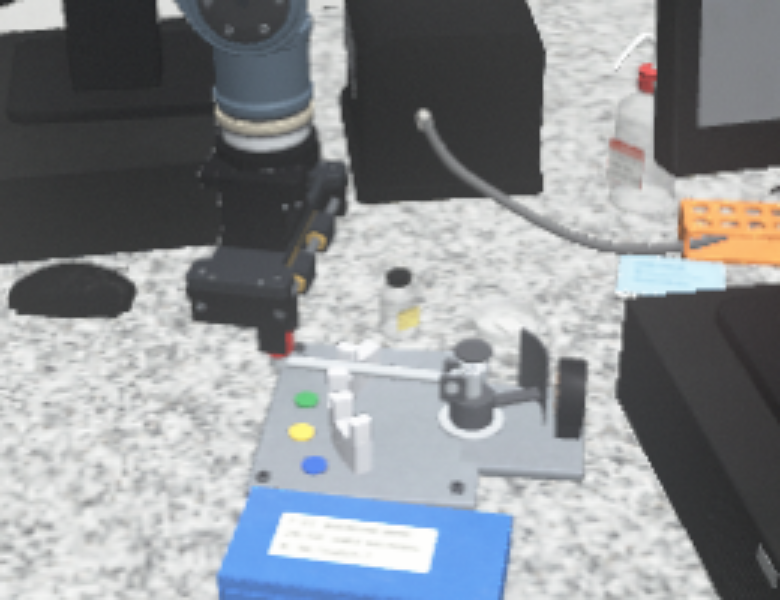

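The TCP is back at z 71.5 mm and r 154.6 mm, as at the grasp, with an upward reaction: the lever is down in the green notch. I hold it, ease it back onto the tooth, then release.

carry_out:
  commands:
    - [[0,0,0,0,0],[0,0,0,0,0],[0,0,0,0,0],[0,0,0,0,0],[0,0,3,0,0],[0,0,3,0,0],[0,0,3,0,0],[0,0,0,0,0]]

```text
time: 7.32
position: [0.455, 0.0266, 0.0723]
tool_rot: [0.142, 0.692, -0.132, 0.695]
ft_force: [-0.7, 0.4, 0.7]
grip_width: 0.0232
```

```bash
python3 -c "
from h import *
polar()"
```

```text
r 0.1542 turn 0.338 z 0.0723 yaw 67.7 [-0.7  0.4  0.7] 0.023176801308941595 7.3167
```

carry_out:
  commands:
    - [[0.8,0,0,0,0],[0.8,0,0,0,0],[0.8,0,0,0,0],[0.8,0,0,0,0],[0.8,0,0,0,0],[0.8,0,0,0,0],[0.8,0,0,0,0],[0.8,0,0,0,0]]

```text
time: 7.98
position: [0.4556, 0.0253, 0.0722]
tool_rot: [0.139, 0.692, -0.131, 0.696]
ft_force: [-1.1, -1.3, -0.7]
grip_width: 0.0663
```

```bash
python3 -c "
from h import *
polar()"
```

```text
r 0.1531 turn 0.344 z 0.0722 yaw 68.0 [-1.1 -1.3 -0.7] 0.06627408516902052 7.9833
```

Open to 66 mm. I rise straight up first, then back away toward the robot and to the right.

carry_out:
  commands:
    - [[0.8,-15,0,0,0],[0.8,-25,0,0,0],[0.8,-25,0,0,0],[0.8,-25,0,0,0],[0.8,-25,0,0,0],[0.8,0,-30,0,0],[0.8,0,-35,0,0],[0.8,0,-35,0,0]]

```text
time: 8.65
position: [0.4184, -0.0675, 0.1916]
tool_rot: [0.135, 0.692, -0.127, 0.698]
ft_force: [0.7, -0.4, 0.4]
grip_width: 0.0699
```

carry_out:
  commands:
    - [[0.8,0,-35,5,0],[0.8,0,-35,5,0],[0.8,0,-35,5,0],[0.8,0,-35,5,0],[0.8,0,-30,5,0],[0.8,0,-15,0,0],[0.8,0,0,0,0],[0.8,0,0,0,0]]

```text
time: 9.32
position: [0.3685, -0.2634, 0.1909]
tool_rot: [0.135, 0.69, -0.131, 0.699]
ft_force: [0.8, 1.0, -0.1]
grip_width: 0.0695
```

```bash
python3 -c "
from h import *
im=robot.camera('top');s=robot.camera('side');cv2.imwrite('pics/t6.png',cv2.resize(im[150:300,220:380,::-1],None,fx=4,fy=4))
cv2.imwrite('pics/s6.png',cv2.resize(s[80:280,180:440,::-1],None,fx=3,fy=3))
print(tool()[0],robot.get_obs()['time'])
T0=np.load('pics/top0.npy')
for c in RNG: print(c,blobs(im,c), blobs(s,c))
h=blobs(im,'red')
for p,a in h:
    q=plane('top',p,.105)[:2];d=q-PIV;print(q,np.hypot(*d)); print('pointer-green mm',1000*np.linalg.norm(PIV+.135*d/np.hypot(*d)-[.4696,.0122]))
try: print('tri',tri(h[-1][0],blobs(s,'red')[0][0]))
except Exception as e: print(e)
print('left-side pixel change',np.abs(im[130:220,215:255].astype(int)-T0[130:220,215:255]).mean())
"
```

```text
[ 0.36875911 -0.26216539  0.19091504] 9.4167
red [(array([112.16,  26.09]), 92), (array([279., 259.]), 133)] [(array([273.9 , 184.25]), 146)]
green [(array([291.52, 249.2 ]), 54)] []
yellow [(array([312.79, 253.41]), 76)] []
blue [(array([399.86, 235.97]), 3709), (array([335.29, 250.71]), 77)] [(array([284.21, 234.58]), 33), (array([303.43, 270.32]), 3076)]
[0.87274705 0.31881908] 0.45231649745569086
pointer-green mm 215.6851677976685
[0.45561513 0.02806932] 0.1542032893987913
pointer-green mm 8.336473133371454
tri (array([0.45555327, 0.02908772, 0.08931052]), np.float64(0.001590188677844879))
left-side pixel change 5.455648148148148
```

View pics/t6.png

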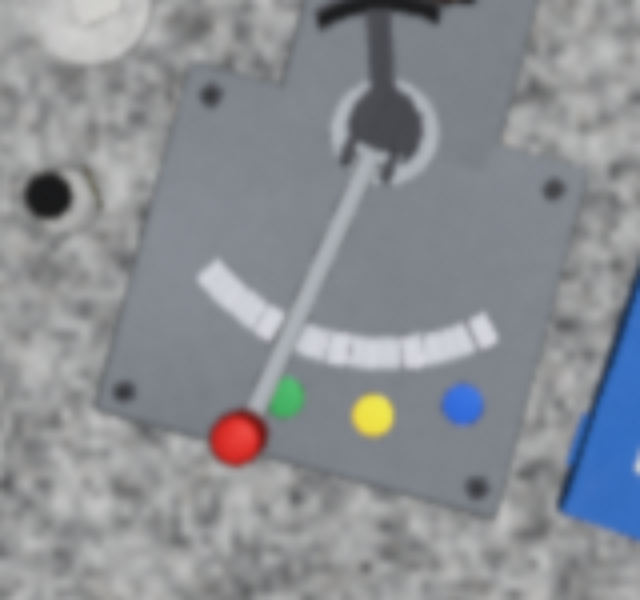

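View pics/s6.png

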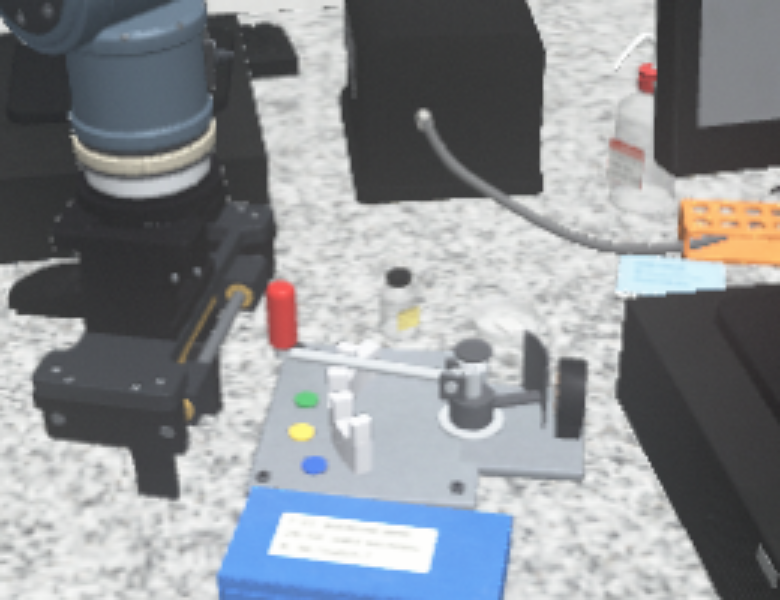

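The top crop shows the bar in the first notch beside the green disc (handle (238,438), disc (287,397)). The side crop shows the handle upright, the lever down and the gripper clear. Handing in.

```bash
python3 -c "
from rig import robot
print(robot.hand_in())"
```

```text
the job is handed in; nothing more can be done
None
```

I opened the shutter to the green setting, which is the first notch, and handed the job in at about 9.4 s of the 37 s allowed. I gripped the red handle, lifted the lever to about 0.24 rad, swung it about 0.39 rad and lowered it into the notch. I held it there for more than 0.3 s, eased it back against the tooth, let go and backed the gripper off.

**Last checks:**
- **Lever position:** the pointer is about 8 mm from the green disc's centre (limit 16 mm). That is the expected rest position, against the notch's near side.
- **Lever down:** the handle centre measures 89 mm above the bench, against 88 mm when fully down.
- **Neighbours:** the slide box is at the same pixels as at the start. The bottle and dish look unmoved in the pictures, but I did not measure them separately.
- **Gripper:** it stands well clear and touches nothing.

**Disagreements:** the two camera rays to the handle missed each other by about 2 mm, within the calibration. On the way to the handle the moves drifted up to about 15 mm, and I corrected that before gripping. `hand_in()` gave no verdict, and I did not measure the lever's stillness after release directly.

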